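# Lock the stage carriage with its pin

## Task

Lock the positioner stage for transport: take the lock pin with the slim, tall handle from the pin block, put its tip through the slot in the stage's cover and feel along the slot for the hole in the hidden carriage until the pin drops in, with its collar fully home flat on the cover. Then swing the keeper bar fully shut over the pin's collar and let go. Leave the other pin in the block and the things lying round about where they are.

Things in the scene. Friction and masses are not known exactly. Their poses are not given: they have to be found in the camera images.
- stage: Positioner stage, a fixed closed grey box with an aluminium cover, 120 x 170 mm on a base of 130 x 190 mm; cover top at 50 mm. Origin: centre of its underside; y runs along the slot in the cover, x across it, z up. A braked carriage, which cannot move, is hidden inside. A black hand knob sticks out of the -y end.
- slot_mid (a point): Middle of the slot, at the cover's top face (50 mm above the stage's origin); axes as the stage. The slot is 12 mm wide (x) and 66 mm long (y -33 to +33 mm), through the 5 mm cover, on the stage's centreline.
- carriage_top (a point): Point on the carriage's top face, 17 mm below point slot_mid; NOT the hole. The face is flat and solid under the whole slot but for one round chamfered hole, 12 mm wide and 25 mm deep, for the pin: on the slot's centreline, its centre anywhere from 20 mm to the -y side to 20 mm to the +y side of this point. It can hardly be seen and must be felt.
- pin_block: Fixed aluminium block, 58 x 138 x 40 mm, with two vertical holes 11 mm wide at y = -38 and +38 mm; each holds a pin, standing upright with its collar on the block's top. Either pin can be in either hole. Origin: centre of its underside.
- lock_pin: The lock pin to use: loose, upright, about 70 g, 78 mm long. Steel shank 9 mm thick, 33 mm long, its last 3 mm tapered to 5 mm; steel collar 34 mm across, 5 mm thick; slim black round handle 14 mm across, 40 mm tall. Origin: the tip's end; z up the pin; collar underside at z = 33 mm, handle from 38 to 78 mm. When home, the collar lies on the cover and the tip is 33 mm below the cover top.
- spare_pin: The other pin in the block, not to be used: the same collar, but a thick short black handle 24 mm across and 22 mm tall, shank 22 mm long. Origin at its tip.
- keeper (a joint): Keeper bar on the cover, rad: 0 = shut at its stop (parallel to the slot, over the -x part of the collar of a pin that is home), 0.95 = swung fully out to the stage's -x side. Turns about a vertical hinge with light friction, stays where left. Flat steel bar 14 mm wide, from 7 to 11 mm above the cover: it passes over a collar that is home.
- keeper_hinge (a point): Hinge of the keeper, 9 mm above the cover, at x = -18, y = -50 mm in the stage's frame.
- keeper_post (a point): Top centre of the black round post at the keeper's free end, the thing to move it by: 12 mm across, rising 26 mm above the bar to 37 mm above the cover, 100 mm from the hinge. Shut, it stands at x = -18, y = +50 mm in the stage's frame.
- blue_box: Bystander: small blue box, 56 x 80 x 47 mm. Origin: centre of its underside. To the right of it, from y = -0.45 m on and x = 0.38 m on, fixed instruments are stacked about 0.3 m high, near the arm's way from its start: rise first.
- torque_wrench: Bystander: small grey torque wrench, 20 x 139 x 14 mm, lying. Origin: centre of its underside.
- side_cutters: Bystander: side cutters with red handles, 54 x 134 x 16 mm, lying. Origin: centre of its underside.
Mind the look-alikes: they are no part of the job. Leave any blue look-alike of the lock_pin alone.

How it is judged:
By the outcome, as a careful person would: the job done as asked, in the order asked, and still so for the second after the job is handed in, with the robot touching nothing.
It also fails if it takes over 64 s, if anything falls off the work surface, if the arm or the gripper's body presses on something with over 40 N, if the wrist force passes 120 N, or if a joint passes its speed limit or range.

## Robot

A 7-joint arm with a two-finger parallel gripper is mounted at the origin on a cart in front of the work surface, level with it; the furniture and walls round the work are solid. World frame = base frame: x ahead of the robot, y to its left, z up, the work surface at z = 0. Lengths are in m, angles in degrees, forces in N, time in s.
With the tool pointing down it reaches from about 0.35 to 0.9 m from the base axis. Payload 7.2 kg.
Tool frame: the origin (TCP) lies midway between the tips of the shut fingers; the grasp point (between the pads) lies 19 mm behind it; z points along the fingers, y is the line along which they close (so a half turn about z gives the same grasp; the last joint's range is limited). The gripper opens to 85 mm and grips with 20 to 120 N. Pads are 22 mm wide; open, the fingers measure 114 mm over their backs; the gripper's body (76 mm by 85 mm) begins 54 mm behind the grasp point. The pads swing forward as they close: fully open they stand 13 mm farther back than shut.
Start: joints at [59.404, 23.554, -0.728, 91.456, 0.321, 64.991, -4.71], TCP at [0.281, -0.558, 0.231] pointing down, gripper open.
Joint ranges: [-169.25, 169.25], [-16.82, 113.86], [-84.01, 82.57], [7.8, 145.47], [-59.2, 239.2], [7.22, 106.19], [-163.78, 163.78]. Speed limits (degrees/s): [136.94, 136.94, 172.46, 172.46, 180, 180, 180].

## Interface

Orientations are given as [roll, pitch, yaw] about the fixed x, y, z axes, in that order (R = Rz(yaw) Ry(pitch) Rx(roll)).
In Python, from rig import manip gives the robot as it stands.
- The arm moves only by the tool tcp_steps, called in YAML: its name, and indented under it one key for each argument. Schema: {"type":"object","properties":{"deltas":{"type":"array","items":{"type":"array","items":{"type":"number"},"minItems":6,"maxItems":6},"minItems":1,"maxItems":20},"jaw":{"type":"number"},"grip_n":{"type":"number"},"only":{"type":"string"},"quiet":{"type":"boolean"},"lines":{"type":"string"}},"required":["deltas"],"additionalProperties":false}. deltas is a list of rows, 1 to 20 of them, each of 6 numbers: dx, dy, dz in m, then a rotation vector rx, ry, rz in degrees; each row shifts and turns the commanded pose from where the row before left it, along the tool's axes as they then stand; what a row does not reach is not made up. A row lasts 1/12 s, in which the tool goes at most 0.0417 m and 7.16 degrees, less where a joint would pass 70% of its speed; a pose out of reach is approached as far as the arm can. jaw is the opening from 0.0 (shut) to 1.0 (fully open), set as the call begins (left out keeps the last). The fingers move at their own pace and stop on an object; grip_n is the grip in N (left out, the last holds). Time passes only in rows, so rows that do not move let the fingers close. The tool returns the time, the measured TCP pose, the force, the opening and the grip force at its end. only (a regular expression) keeps the lines of the reply that match it, lines (a string "A,B") keeps lines A to B, and quiet returns only ok. Input that does not fit is refused with a message, and nothing moves.
- manip.state(): the state, without advancing time (a new reading comes with each control period).
- manip.camera(name): name is "scene" or "top" or "wrist"; returns a dict with "color" (400x640x3 uint8, red, green, blue), "mtx" (3x3 intrinsics, pixels), "pose" (4x4, takes a point from camera to world coordinates). Camera axes: x right, y down, z forward; pixel columns grow to the right and rows downward; lengths in m; the calibration is good to about 2 mm. A picture is of the moment at which its call begins. There is no depth.
- manip.sign_off(): hands the job in; it is judged then, once.
The state is a dict: "clock": time; "joint_pos": joint angles; "joint_vel": joint speeds; "joint_efforts": joint torques, N m; "tool_pos": TCP position; "orientation": TCP orientation; "ft_force": force on the tool from outside, world axes, zero at the start; "wrist_torque": the same for the moment, N m; "gripper_width": opening from 0.0 (shut) to 1.0 (fully open); "gripper_force": force on a finger pad.
Only numpy, scipy, OpenCV 4.12 (cv2) and the standard library are available. Lean on these libraries where they do the work, as an engineer would, in place of code of your own. Each camera call takes 0.05 s, during which the arm holds its last target. There are 200 camera calls.

## Working session

There is one attempt and no reset: what is moved stays moved. The work goes in short steps, Python scripts to look and compute and a tool call to move; the robot and the scene stay as the last step left them, time stands still between calls to the robot, and variables do not carry over. Pictures are saved under pics/ and viewed, at most 10 in all, crops included, and the job is handed in when it is done.

```bash
mkdir -p pics; ls; python3 - <<'E'
from rig import manip
import cv2,numpy as np
np.set_printoptions(precision=4,suppress=True)
for n in ["scene","top"]:
    c=manip.camera(n); cv2.imwrite(f"pics/{n}0.png",c["color"][:,:,::-1]); print(n,c["mtx"].tolist(),c["pose"])
s=manip.state(); print(s)
E
```

```text
pics
scene [[458.13887785447366, 0.0, 322.7847850800026], [0.0, 458.13887785447366, 197.10248287509535], [0.0, 0.0, 1.0]] [[-0.5688 -0.3508  0.7439 -0.4539]
 [-0.8223  0.2236 -0.5233  0.7101]
 [ 0.0172 -0.9094 -0.4157  0.6517]
 [ 0.      0.      0.      1.    ]]
top [[509.19493344622106, 0.0, 314.4836138333857], [0.0, 509.19493344622106, 196.4332653250014], [0.0, 0.0, 1.0]] [[-0.0256 -0.9886  0.1487  0.3933]
 [-0.9993  0.0294  0.0235 -0.0078]
 [-0.0276 -0.1479 -0.9886  1.315 ]
 [ 0.      0.      0.      1.    ]]
{'clock': 0.1, 'joint_pos': array([59.4034, 23.5954, -0.7299, 91.4989,  0.3209, 64.9933, -4.711 ]), 'joint_vel': array([-0.0121, -0.0658, -0.02  ,  0.027 ,  0.0219, -0.0596,  0.0622]), 'joint_efforts': array([  0.0031, -60.1828,   0.6845, -30.0089,   0.014 ,   0.0065,
         0.    ]), 'tool_pos': array([ 0.2805, -0.558 ,  0.2305]), 'orientation': array([-179.9146,    0.0055,   26.6906]), 'ft_force': array([ 0.9422, -0.3556, -0.0852]), 'wrist_torque': array([-0.0153, -0.0341,  0.0302]), 'gripper_force': 0.0, 'gripper_width': 1.0052389415575091}
```

View pics/scene0.png

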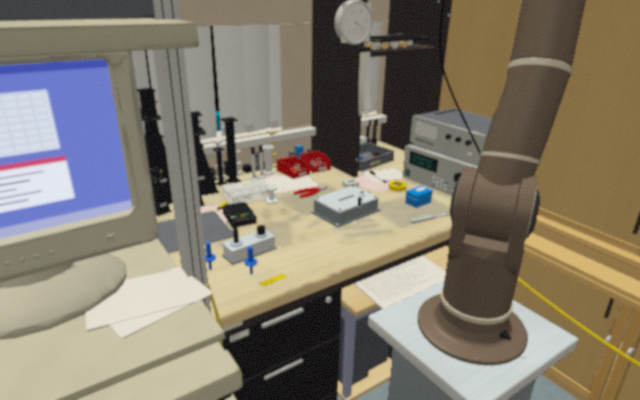

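View pics/top0.png

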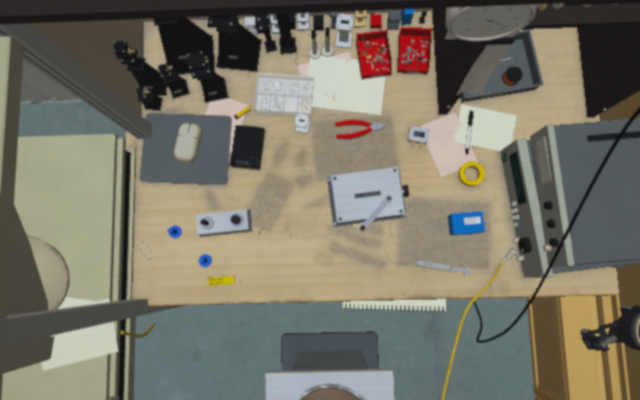

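The scene view shows the block at (249,246), with a slim tall black handle at (236,235) and a thick short one at (261,230). There are blue look-alikes at (209,255) and (251,258). In the top view the block is at (223,222) with pins at (207,222) and (236,220), and the blue ones are at (175,231) and (205,261). The stage is at (367,195), its knob at (405,190), and the keeper is swung out with its post near (363,228).

Candidates for the lock pin:
- Black slim pin, top (207,222), scene (236,235): matches the description.
- Black thick pin, top (236,220): the spare.
- Blue pins, top (175,231) and (205,261): look-alikes, not to be touched.

I'll check the choice in one crop.

```bash
cat > h.py <<'E'
from rig import manip
import cv2,numpy as np
np.set_printoptions(precision=4,suppress=True)
from scipy.spatial.transform import Rotation as Rot
def ray(c,u,v,z):
    d=c["pose"][:3,:3]@np.linalg.inv(c["mtx"])@[u,v,1]; o=c["pose"][:3,3]
    return o+d*(z-o[2])/d[2]
def proj(c,p):
    P=c["pose"]; q=c["mtx"]@(P[:3,:3].T@(np.array(p)-P[:3,3])); return q[:2]/q[2]
def crop(im,x0,y0,x1,y1,k): return cv2.resize(im[y0:y1,x0:x1],None,fx=k,fy=k,interpolation=cv2.INTER_CUBIC)
def tool(dw): # world displacement to tool axes
    s=manip.state(); return Rot.from_euler('xyz',s['orientation'],degrees=True).inv().apply(dw)
E
python3 - <<'E'
from h import *
t=manip.camera("top");s=manip.camera("scene")
a=crop(t["color"],160,190,290,280,6)[:,:,::-1]; b=crop(t["color"],310,155,430,245,6)[:,:,::-1]; d=crop(s["color"],190,180,410,290,4)[:,:,::-1]
cv2.imwrite("pics/c1.png",np.vstack([np.hstack([cv2.resize(a,(400,277)),cv2.resize(b,(400,300))[:277]]),cv2.resize(d,(640,320))[:, :].copy() if 0 else cv2.copyMakeBorder(cv2.resize(d,(640,320)),0,0,0,160,cv2.BORDER_CONSTANT)]))
for name,c,z,roi in [("top",t,.04,(160,190,290,280)),("top",t,.05,(310,155,430,245))]:
    x0,y0,x1,y1=roi; im=c["color"][y0:y1,x0:x1]; hsv=cv2.cvtColor(im,cv2.COLOR_RGB2HSV)
    for nm,m in [("grey",(hsv[:,:,1]<50)&(hsv[:,:,2]>110)),("dark",hsv[:,:,2]<75)]:
        cs,_=cv2.findContours(m.astype(np.uint8),cv2.RETR_EXTERNAL,cv2.CHAIN_APPROX_NONE)
        for k in cs:
            if cv2.contourArea(k)<20: continue
            r=cv2.minAreaRect(k); ctr=np.array(r[0])+[x0,y0]; bx=cv2.boxPoints(r)+[x0,y0]
            print(nm,ctr,r[1:],cv2.contourArea(k),ray(c,*ctr,z),"corners",np.array([ray(c,*p,z)[:2] for p in bx]).round(4).tolist())
E
```

```text
grey [204.75 260.25] ((14.142135620117188, 14.849241256713867), 45.0) 165.5 [0.4319 0.3011 0.04  ] corners [[0.432, 0.3269], [0.4574, 0.3007], [0.4318, 0.2754], [0.4065, 0.3016]]
grey [174.5 231.5] ((14.758047103881836, 14.758047103881836), 63.43495178222656) 168.0 [0.506  0.3785 0.04  ] corners [[0.5151, 0.4038], [0.5309, 0.3704], [0.497, 0.3532], [0.4813, 0.3865]]
grey [223.1843 222.0666] ((23.19298553466797, 56.31747817993164), 83.2901611328125) 1055.5 [0.5265 0.2549 0.04  ] corners [[0.5495, 0.3297], [0.5622, 0.1872], [0.5036, 0.1807], [0.4909, 0.3222]]
grey [264.95 204.65] ((9.17060375213623, 20.871028900146484), 18.434947967529297) 45.0 [0.5677 0.1486 0.04  ] corners [[0.5468, 0.1682], [0.5969, 0.1509], [0.5888, 0.1289], [0.5388, 0.1463]]
dark [235.5 219.5] ((7.0, 7.0), 90.0) 39.5 [0.5321 0.2236 0.04  ] corners [[0.5412, 0.2325], [0.5407, 0.2147], [0.523, 0.2148], [0.5235, 0.2325]]
grey [357.6507 163.5685] ((5.735016345977783, 11.118908882141113), 69.44395446777344) 29.5 [ 0.6644 -0.0891  0.05  ] corners [[0.6668, -0.0735], [0.676, -0.1002], [0.662, -0.1047], [0.6528, -0.0781]]
grey [377.5 201. ] ((86.0, 103.0), 90.0) 4662.0 [ 0.5673 -0.135   0.05  ] corners [[0.6814, -0.0095], [0.6731, -0.2694], [0.4567, -0.2567], [0.4636, -0.0031]]
grey [370.5769 157.6154] ((5.581562519073486, 13.395750999450684), 82.87498474121094) 35.5 [ 0.6787 -0.1224  0.05  ] corners [[0.6843, -0.1049], [0.6876, -0.1387], [0.6732, -0.1398], [0.6699, -0.1061]]
grey [340. 157.] ((4.0, 10.0), 90.0) 29.5 [ 0.6828 -0.045   0.05  ] corners [[0.6884, -0.0325], [0.6876, -0.0579], [0.6772, -0.0575], [0.678, -0.0322]]
grey [323.5 163. ] ((16.0, 15.0), 90.0) 136.5 [ 0.6686 -0.0027  0.05  ] corners [[0.69, 0.0157], [0.6887, -0.0224], [0.6473, -0.0211], [0.6485, 0.0168]]
dark [405.  190.5] ((9.0, 4.0), 90.0) 25.5 [ 0.5918 -0.2048  0.05  ] corners [[0.6034, -0.2004], [0.6031, -0.2104], [0.5803, -0.2092], [0.5806, -0.1992]]
```

View pics/c1.png

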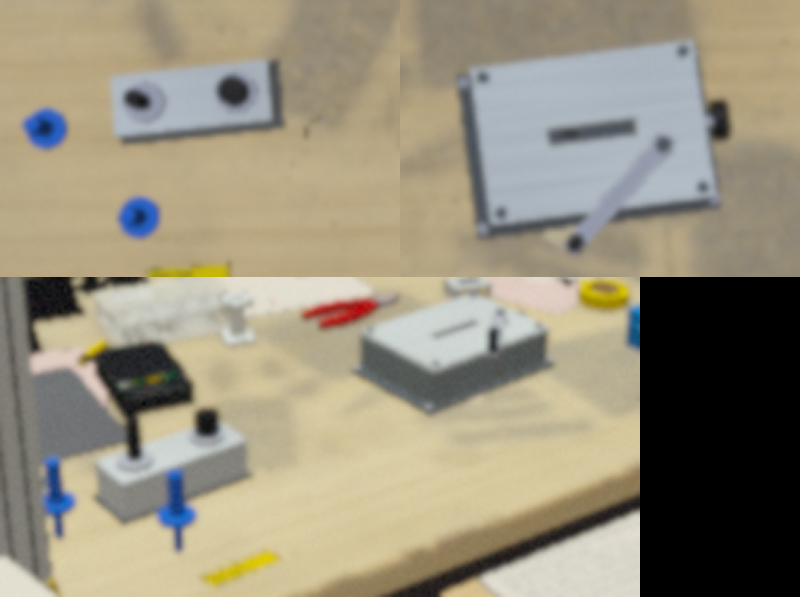

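The crop confirms it: the slim tall black pin is the left (+y) one, with its collar near top (207,223). The slot runs from about (354,196) to (380,193) in the top view, the hinge is at (389,198.5) and the post at (362.5,228). Next I'll turn these into positions.

```bash
python3 - <<'E'
from h import *
t=manip.camera("top");s=manip.camera("scene")
print("collar",ray(t,207.1,223.1,.045),"handletop",ray(t,203.2,221.5,.085), "spare collar",ray(t,160+236/3.077,190+92/3.077,.045))
g=cv2.cvtColor(t["color"],cv2.COLOR_RGB2GRAY)
m=np.zeros_like(g); m[186:203,348:388]=(g[186:203,348:388]<140)
cs,_=cv2.findContours(m,cv2.RETR_EXTERNAL,cv2.CHAIN_APPROX_NONE)
for k in cs:
    if cv2.contourArea(k)>20:
        r=cv2.minAreaRect(k); print("slot",r, ray(t,*r[0],.05)); print(np.array([ray(t,*p,.05) for p in cv2.boxPoints(r)]))
print("slot ends",ray(t,354.4,196.1,.05),ray(t,380.5,192.8,.05))
print("hinge",ray(t,388.9,198.5,.061),"post",ray(t,362.5,227.9,.087))
# scene view: handle top of lock pin
g2=s["color"].max(2)
x0,y0,x1,y1=225,222,270,250
m=(g2[y0:y1,x0:x1]<70).astype(np.uint8); cs,_=cv2.findContours(m,cv2.RETR_EXTERNAL,cv2.CHAIN_APPROX_NONE)
for k in cs:print("scene dark",np.array(cv2.boundingRect(k))+[x0,y0,0,0])
for p in [(.5232,.2927,.085),(.5232,.2927,.045),(.5232,.2927,.012)]: print(p,proj(s,p),proj(t,p))
# tool orientation of wrist cam
w=manip.camera("wrist"); st=manip.state(); R=Rot.from_euler('xyz',st['orientation'],degrees=True).as_matrix()
print("cam in tool",R.T@(w["pose"][:3,3]-st['tool_pos']), R.T@w["pose"][:3,:3],w["mtx"][0])
print(R)
E
```

```text
collar [0.5245 0.2946 0.045 ] handletop [0.5245 0.2946 0.085 ] spare collar [0.5304 0.2197 0.045 ]
slot ((367.0829772949219, 194.1222686767578), (4.890057563781738, 26.168415069580078), 82.40535736083984) [ 0.5855 -0.1097  0.05  ]
[[ 0.5882 -0.0765  0.05  ]
 [ 0.5951 -0.1418  0.05  ]
 [ 0.5827 -0.1428  0.05  ]
 [ 0.5759 -0.0777  0.05  ]]
slot ends [ 0.5814 -0.0778  0.05  ] [ 0.5878 -0.1434  0.05  ]
hinge [ 0.5712 -0.1623  0.061 ] post [ 0.4979 -0.0923  0.087 ]
scene dark [258 226   6   8]
scene dark [230 222  25  20]
(0.5232, 0.2927, 0.085) [236.5421 227.8432] [203.9852 222.0254]
(0.5232, 0.2927, 0.045) [237.4766 241.3322] [207.8329 223.5865]
(0.5232, 0.2927, 0.012) [238.2283 252.1818] [210.833  224.8037]
cam in tool [ 0.0748  0.0006 -0.1431] [[-0.0001 -0.9554 -0.2954]
 [ 1.     -0.0004  0.0008]
 [-0.0009 -0.2954  0.9554]] [350.1029   0.     323.4566]
[[ 0.8935  0.4491 -0.0002]
 [ 0.4491 -0.8935  0.0003]
 [-0.     -0.0004 -1.    ]]
```

Both views agree: the pin is at about (0.5245, 0.294), slot_mid at about (0.585, -0.110), and the stage yaw is about 5.8° (block about 5°). I'll rise and turn to yaw 5.7°, then travel.

tcp_steps:
  deltas:
    - [0,0,-0.04,0,0,4.2]
    - [0,0,-0.04,0,0,4.2]
    - [0,0,-0.04,0,0,4.2]
    - [0,0,-0.04,0,0,4.2]
    - [0,0,-0.04,0,0,4.2]
    - [0,0,0,0,0,0]
  jaw: 0.5
  grip_n: 60

```text
clock: 0.85
tool_pos: [0.2815, -0.56, 0.4405]
orientation: [179.3, -0.3, 5.4]
ft_force: [-0.2, -0.4, 1.1]
gripper_width: 0.503
gripper_force: 0.0
```

tcp_steps:
  deltas:
    - [0.0148,-0.0374,0,0,0,0]
    - [0.0148,-0.0374,0,0,0,0]
    - [0.0148,-0.0374,0,0,0,0]
    - [0.0148,-0.0374,0,0,0,0]
    - [0.0148,-0.0374,0,0,0,0]
    - [0.0148,-0.0374,0,0,0,0]
    - [0.0148,-0.0374,0,0,0,0]
    - [0.0148,-0.0374,0,0,0,0]
    - [0.0148,-0.0374,0,0,0,0]
    - [0.0148,-0.0374,0,0,0,0]
    - [0.0148,-0.0374,0,0,0,0]
    - [0.0148,-0.0374,0,0,0,0]
    - [0.0148,-0.0374,0,0,0,0]
    - [0.0148,-0.0374,0,0,0,0]
    - [0.0148,-0.0374,0,0,0,0]
    - [0.0148,-0.0374,0,0,0,0]
    - [0.0148,-0.0374,0,0,0,0]
    - [0.0148,-0.0374,0,0,0,0]
    - [0.0148,-0.0374,0,0,0,0]
    - [0,0,0,0,0,0]

```text
clock: 2.52
tool_pos: [0.4895, 0.1845, 0.4305]
orientation: [-179.7, 0.1, 6.2]
ft_force: [-1.5, -0.1, -0.4]
gripper_width: 0.498
gripper_force: 0.0
```

```bash
python3 -c "
from h import *
s=manip.state();print(tool(np.array([.5245,.294,.2])-s['tool_pos']),s['orientation'])"
```

```text
[ 0.0469 -0.1041  0.2309] [-179.7426    0.0567    6.2167]
```

tcp_steps:
  deltas:
    - [0.0117,-0.026,0.02,0,0,0]
    - [0.0117,-0.026,0.02,0,0,0]
    - [0.0117,-0.026,0.02,0,0,0]
    - [0.0117,-0.026,0.02,0,0,0]
    - [0,0,0.04,0,0,0]
    - [0,0,0.04,0,0,0]
    - [0,0,0.04,0,0,0]
    - [0,0,0.03,0,0,0]
    - [0,0,0,0,0,0]
    - [0,0,0,0,0,0]
    - [0,0,0,0,0,0]
    - [0,0,0,0,0,0]

```text
clock: 3.52
tool_pos: [0.5275, 0.2856, 0.204]
orientation: [-179.9, -0.2, 5.7]
ft_force: [0.7, 0.2, 0.3]
gripper_width: 0.494
gripper_force: 0.0
```

```bash
python3 - <<'E'
from h import *
w=manip.camera("wrist"); cv2.imwrite("pics/w1.png",w["color"][:,:,::-1])
s=manip.state();print(tool(np.array([.5245,.294,.2])-s['tool_pos']),s['orientation'])
for z in (.085,.045): print(proj(w,(.5245,.294,z)))
E
```

```text
[-0.0021 -0.0087  0.0039] [-179.9131   -0.2195    5.6772]
[311.4121 192.567 ]
[312.9333 179.9646]
```

View pics/w1.png

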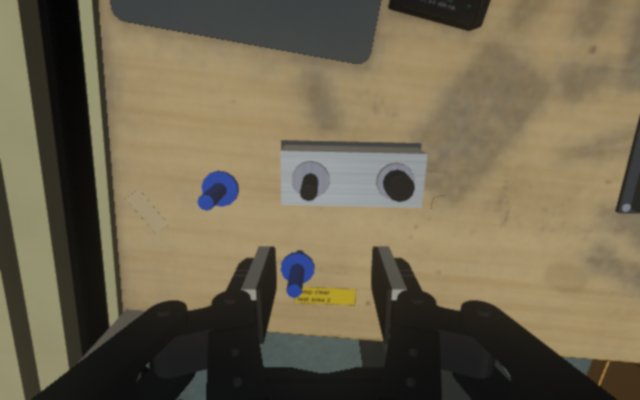

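The wrist view shows the block at (353,175). The lock pin's collar is at (311,179) with the handle top near (308,190), the spare is at (398,183), and the blue pins at (220,190) and (297,270) are clear of the fingers. I'll refine the pin's position from this view.

```bash
python3 - <<'E'
from h import *
w=manip.camera("wrist"); s=manip.state()
g=w["color"].max(2)
m=np.zeros_like(g); m[160:208,284:345]=(g[160:208,284:345]<75)
cs,_=cv2.findContours(m,cv2.RETR_EXTERNAL,cv2.CHAIN_APPROX_NONE); k=max(cs,key=cv2.contourArea)
x,y,ww,hh=cv2.boundingRect(k); print("handle bbox",x,y,ww,hh)
b=k[:,0,1].max(); r=w["mtx"][0,0]*.007/np.linalg.norm(w["pose"][:3,3]-[.5245,.294,.085])
low=k[k[:,0,1]>b-r][:,0,0]; u=(low.min()+low.max())/2
p=ray(w,u,b+.5-r,.085); print("radius",r,"top px",u,b-r,p)
# collar: bright-grey ring vs block
c=ray(w,311,180,.045); print("collar eye",c)
p[2]=.056; print("to grasp, tool axes",tool(p-s['tool_pos']))
E
```

```text
handle bbox 300 174 18 26
radius 8.959017472929583 top px 308.0 190.0409825270704 [0.5258 0.2966 0.085 ]
collar eye [0.5243 0.2956 0.045 ]
to grasp, tool axes [-0.0008 -0.0112  0.1476]
```

tcp_steps:
  deltas:
    - [0,-0.005,0.02,0,0,0]
    - [0,-0.005,0.03,0,0,0]
    - [0,0,0.03,0,0,0]
    - [0,0,0.02,0,0,0]
    - [0,0,0,0,0,0]
    - [0,0,0,0,0,0]
    - [0,0,0,0,0,0]

```text
clock: 4.2
tool_pos: [0.5264, 0.2954, 0.1034]
orientation: [-179.9, -0.1, 5.7]
ft_force: [0.5, 1.3, 0.7]
gripper_width: 0.5
gripper_force: 0.0
```

```bash
python3 -c "
from h import *
s=manip.state();print(tool(np.array([.525,.296,.053])-s['tool_pos']),s['orientation'])"
```

```text
[-0.0015 -0.0006  0.0503] [-179.9319   -0.1435    5.6799]
```

tcp_steps:
  deltas:
    - [-0.001,0,0.02,0,0,0]
    - [0,0,0.02,0,0,0]
    - [0,0,0.01,0,0,0]
    - [0,0,0,0,0,0]
    - [0,0,0,0,0,0]

```text
clock: 4.62
tool_pos: [0.5249, 0.2949, 0.0524]
orientation: [-180.0, -0.1, 5.7]
ft_force: [-0.7, -0.1, 0.3]
gripper_width: 0.5
gripper_force: 0.0
```

tcp_steps:
  deltas:
    - [0,0,0,0,0,0]
    - [0,0,0,0,0,0]
    - [0,0,0,0,0,0]
    - [0,0,0,0,0,0]
    - [0,0,0,0,0,0]
    - [0,0,0,0,0,0]
    - [0,0,0,0,0,0]
    - [0,0,0,0,0,0]
  jaw: 0
  grip_n: 70

```text
clock: 5.28
tool_pos: [0.525, 0.2964, 0.0528]
orientation: [-179.9, -0.2, 5.7]
ft_force: [-0.8, 2.5, 6.8]
gripper_width: 0.139
gripper_force: 68.5
```

tcp_steps:
  deltas:
    - [0,0,-0.01,0,0,0]
    - [0,0,-0.02,0,0,0]
    - [0,0,-0.03,0,0,0]
    - [0,0,-0.03,0,0,0]
    - [0,0,-0.03,0,0,0]
    - [0.0019,0.0386,0,0,0,0]
    - [0.0019,0.0386,0,0,0,0]
    - [0.0019,0.0386,0,0,0,0]
    - [0.0019,0.0386,0,0,0,0]
    - [0.0019,0.0386,0,0,0,0]
    - [0.0019,0.0386,0,0,0,0]
    - [0.0019,0.0386,0,0,0,0]
    - [0.0019,0.0386,0,0,0,0]
    - [0.0019,0.0386,0,0,0,0]
    - [0.0019,0.0386,0,0,0,0]
    - [0,0,0,0,0,0]
    - [0,0,0,0,0,0]
    - [0,0,0,0,0,0]
    - [0,0,0,0,0,0]

```text
clock: 6.87
tool_pos: [0.5812, -0.0862, 0.1713]
orientation: [-180.0, 0.0, 5.8]
ft_force: [-0.4, 0.3, -0.7]
gripper_width: 0.141
gripper_force: 69.2
```

```bash
python3 - <<'E'
from h import *
w=manip.camera("wrist"); cv2.imwrite("pics/w2.png",w["color"][:,:,::-1])
s=manip.state();print(tool(np.array([.5826,-.086,.2])-s['tool_pos']),s['orientation'])
print(proj(w,(.585,-.110,.05)), proj(w,s['tool_pos']-[0,0,.041]))
E
```

```text
[ 0.0013  0.0001 -0.0286] [-179.9738    0.0089    5.8244]
[352.9155 186.7275] [321.4228 227.0864]
```

View pics/w2.png

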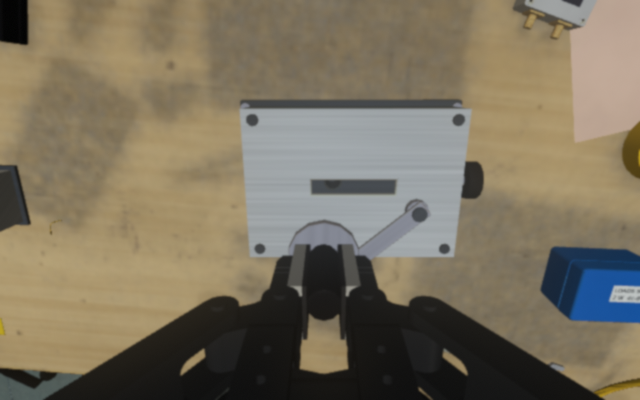

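The wrist view shows the slot from x=310 to 397 at row 187, matching the prediction (352.9,186.7). There's a faint dark patch in it near (332,183), which could be the hole. The pin is held and the keeper is at right, out of the way. I'll measure the slot and the patch.

```bash
python3 - <<'E'
from h import *
w=manip.camera("wrist"); s=manip.state()
g=cv2.cvtColor(w["color"],cv2.COLOR_RGB2GRAY)
m=np.zeros_like(g); m[170:205,300:405]=(g[170:205,300:405]<130)
cs,_=cv2.findContours(m,cv2.RETR_EXTERNAL,cv2.CHAIN_APPROX_NONE); k=max(cs,key=cv2.contourArea)
r=cv2.minAreaRect(k); print(r); C=np.array([ray(w,*p,.05)[:2] for p in cv2.boxPoints(r)]); print(C,C.mean(0))
L=[np.linalg.norm(C[i]-C[(i+1)%4]) for i in range(4)]; print("sides",L)
i=int(np.argmax(L)); d=C[(i+1)%4]-C[i]; d*=np.sign(d[1]); print("yaw",np.degrees(np.arctan2(-d[0],d[1])))
print(g[178:196,306:402:3])
h=ray(w,332,183,.033); print("patch",h, tool(h-[*C.mean(0),.033]))
E
```

```text
((353.5, 186.5), (15.0, 85.0), 90.0)
[[ 0.588  -0.0765]
 [ 0.5947 -0.1424]
 [ 0.5827 -0.1444]
 [ 0.5759 -0.0776]] [ 0.5853 -0.1102]
sides [np.float64(0.06621495516847897), np.float64(0.012225836664754467), np.float64(0.0670896116810234), np.float64(0.012202734705702104)]
yaw 5.811420127930245
[[161 159 153 153 153 153 153 152 153 152 153 153 153 153 154 153 154 153
  154 153 154 154 153 153 153 154 153 154 154 154 155 162]
 [160 155 130 128 128 127 127 125 126 127 126 125 128 128 128 128 128 128
  129 130 129 129 129 130 130 130 130 129 130 130 138 160]
 [161 154 103  96  96  95  92  85  90  93  87  86  94  95  95  95  95  95
   98  99  99  99  99  99  99  99  98  99  99  99 121 159]
 [162 155  90  78  78  78  73  59  67  69  64  62  75  77  77  77  77  78
   79  80  80  80  79  80  80  80  80  79  80  80 116 160]
 [163 156  88  75  74  74  69  55  58  60  58  58  73  74  74  74  74  73
   74  74  74  74  74  74  74  74  75  74  75  74 120 163]
 [161 154  88  74  74  75  70  55  56  57  57  60  73  74  74  74  74  73
   74  74  74  74  74  74  74  74  74  75  74  75 124 164]
 [158 15
[... 943 characters left out ...]
4  74  74  75  73  74  73  73  74  73  73  74  73  73
   73  73  74  73  73  73  73  74  73  73  73  77 144 163]
 [166 163  99  80  81  80  80  81  80  80  79  78  78  78  78  78  78  79
   78  78  78  78  78  78  78  78  78  79  78  82 148 164]
 [168 165 112  98  99  99  99  98  98  99  96  95  95  95  96  96  95  95
   95  96  95  95  95  95  95  96  96  96  96  98 152 165]
 [168 166 133 127 127 127 128 128 128 127 126 126 126 126 126 125 126 126
  126 125 125 125 125 125 125 125 125 125 125 127 158 166]
 [167 166 155 154 154 154 154 153 153 154 154 153 154 153 154 153 154 154
  153 154 154 153 152 153 153 152 153 153 152 153 163 166]]
patch [ 0.582 -0.094  0.033] [-0.0017 -0.0164  0.    ]
```

The slot is measured at 66.6 x 12.2 mm, which fits the given size. slot_mid is (0.5853,-0.1102) and yaw is 5.81°. The patch is about 12 mm wide at stage y of about +16 mm, so it's probably the hole. Before going down I'll check where the collar sits in the grip.

```bash
python3 - <<'E'
from h import *
w=manip.camera("wrist"); s=manip.state(); R=Rot.from_euler('xyz',s['orientation'],degrees=True)
g=cv2.cvtColor(w["color"],cv2.COLOR_RGB2GRAY)
print("col324",list(zip(range(212,244,2),g[212:244:2,324])))
print("row240",list(zip(range(280,372,3),g[240,280:372:3])))
t=s['tool_pos']
for z in (t[2]-.003,t[2]-.008): print("edge row222 tool xy",R.inv().apply(ray(w,324,222,z)-t))
h=np.array([.5837,-.0941,.12]); print("to hole hover",R.inv().apply(h-t))
E
```

```text
col324 [(212, np.uint8(162)), (214, np.uint8(160)), (216, np.uint8(163)), (218, np.uint8(157)), (220, np.uint8(105)), (222, np.uint8(99)), (224, np.uint8(129)), (226, np.uint8(133)), (228, np.uint8(133)), (230, np.uint8(133)), (232, np.uint8(133)), (234, np.uint8(133)), (236, np.uint8(132)), (238, np.uint8(132)), (240, np.uint8(132)), (242, np.uint8(129))]
row240 [(280, np.uint8(160)), (283, np.uint8(160)), (286, np.uint8(161)), (289, np.uint8(159)), (292, np.uint8(116)), (295, np.uint8(136)), (298, np.uint8(138)), (301, np.uint8(139)), (304, np.uint8(137)), (307, np.uint8(135)), (310, np.uint8(133)), (313, np.uint8(133)), (316, np.uint8(137)), (319, np.uint8(138)), (322, np.uint8(135)), (325, np.uint8(131)), (328, np.uint8(133)), (331, np.uint8(135)), (334, np.uint8(135)), (337, np.uint8(135)), (340, np.uint8(135)), (343, np.uint8(136)), (346, np.uint8(135)), (349, np.uint8(133)), (352, np.uint8(132)), (355, np.uint8(130)), (358, np.uint8(165)), (361, np.uint8(165)), (364, np.uint8(165)), (367, np.uint8(149)), (370, np.uint8(119))]
edge row222 tool xy [0.018 0.001 0.003]
edge row222 tool xy [0.016 0.001 0.008]
to hole hover [0.0014 0.0081 0.0515]
```

tcp_steps:
  deltas:
    - [0.0007,0.0037,0.02,0,0,0]
    - [0.0007,0.0037,0.02,0,0,0]
    - [0,0,0.011,0,0,0]
    - [0,0,0,0,0,0]
    - [0,0,0,0,0,0]
    - [0,0,0,0,0,0]
    - [0,0,0,0,0,0]

```text
clock: 7.6
tool_pos: [0.5844, -0.0945, 0.1215]
orientation: [180.0, -0.1, 5.7]
ft_force: [0.5, -0.8, -0.9]
gripper_width: 0.141
gripper_force: 69.2
```

```bash
python3 -c "
from h import *
s=manip.state();print(tool(np.array([.5837,-.0941,.074])-s['tool_pos']),s['orientation'])"
```

```text
[-0.0007 -0.0005  0.0475] [179.9819  -0.1003   5.7169]
```

Next I'll go down through the slot to just above the carriage (TCP 0.077).

tcp_steps:
  deltas:
    - [-0.0006,-0.0004,0.015,0,0,0]
    - [0,0,0.01,0,0,0]
    - [0,0,0.006,0,0,0]
    - [0,0,0.006,0,0,0]
    - [0,0,0.006,0,0,0]
    - [0,0,0,0,0,0]
    - [0,0,0,0,0,0]

```text
clock: 8.18
tool_pos: [0.583, -0.0945, 0.0771]
orientation: [-180.0, 0.0, 5.7]
ft_force: [0.3, -0.6, -0.9]
gripper_width: 0.138
gripper_force: 69.2
```

tcp_steps:
  deltas:
    - [0,0,0.002,0,0,0]
    - [0,0,0.002,0,0,0]
    - [0,0,0.002,0,0,0]
    - [0,0,0,0,0,0]
    - [0,0,0,0,0,0]

```text
clock: 8.6
tool_pos: [0.583, -0.0946, 0.0712]
orientation: [180.0, 0.0, 5.7]
ft_force: [0.3, 0.5, -0.2]
gripper_width: 0.142
gripper_force: 69.2
```

There's no force with the tip already about 3 mm below the carriage face, so it's in the hole. I'll carry on gently.

tcp_steps:
  deltas:
    - [0,0,0.002,0,0,0]
    - [0,0,0.002,0,0,0]
    - [0,0,0.002,0,0,0]
    - [0,0,0.002,0,0,0]
    - [0,0,0,0,0,0]
    - [0,0,0,0,0,0]

```text
clock: 9.1
tool_pos: [0.5829, -0.0946, 0.0631]
orientation: [-180.0, 0.0, 5.7]
ft_force: [0.8, 0.3, -1.1]
gripper_width: 0.141
gripper_force: 69.6
```

tcp_steps:
  deltas:
    - [0,0,0.001,0,0,0]
    - [0,0,0.001,0,0,0]
    - [0,0,0.001,0,0,0]
    - [0,0,0.001,0,0,0]
    - [0,0,0.001,0,0,0]
    - [0,0,0.001,0,0,0]
    - [0,0,0,0,0,0]
    - [0,0,0,0,0,0]

```text
clock: 9.77
tool_pos: [0.5833, -0.0945, 0.0625]
orientation: [179.8, -0.1, 5.7]
ft_force: [-18.5, 0.5, 46.7]
gripper_width: 0.145
gripper_force: 75.0
```

Contact is at TCP 0.0627 with 47 N upward. Home should be 10 mm above the grasp height (0.0528 + 0.010 = 0.0628), so the collar is home. I'll relieve the push, release, rise and look.

tcp_steps:
  deltas:
    - [0,0,-0.0025,0,0,0]
    - [0,0,-0.002,0,0,0]
    - [0,0,0,0,0,0]
    - [0,0,0,0,0,0]

```text
clock: 10.1
tool_pos: [0.5835, -0.0947, 0.0627]
orientation: [180.0, -0.1, 5.7]
ft_force: [-3.9, 0.2, 11.5]
gripper_width: 0.144
gripper_force: 70.7
```

tcp_steps:
  deltas:
    - [0,0,0,0,0,0]
    - [0,0,0,0,0,0]
    - [0,0,0,0,0,0]
    - [0,0,0,0,0,0]
    - [0,0,0,0,0,0]
  jaw: 0.4

```text
clock: 10.52
tool_pos: [0.5828, -0.0945, 0.0614]
orientation: [-180.0, 0.0, 5.7]
ft_force: [-0.0, 0.2, -0.4]
gripper_width: 0.397
gripper_force: 0.0
```

tcp_steps:
  deltas:
    - [0,0,-0.01,0,0,0]
    - [0,0,-0.02,0,0,0]
    - [0,0,-0.03,0,0,0]
    - [0,0,-0.03,0,0,0]
    - [0,0,-0.03,0,0,0]
    - [0,0,-0.01,0,0,0]
    - [0,0,0,0,0,0]
    - [0,0,0,0,0,0]
    - [0,0,0,0,0,0]
    - [0,0,0,0,0,0]

```text
clock: 11.35
tool_pos: [0.5821, -0.0946, 0.1902]
orientation: [-180.0, 0.1, 5.7]
ft_force: [-0.3, 0.1, -0.2]
gripper_width: 0.403
gripper_force: 0.0
```

```bash
python3 - <<'E'
from h import *
w=manip.camera("wrist"); cv2.imwrite("pics/w3.png",w["color"][:,:,::-1])
R=Rot.from_euler('z',5.81,degrees=True); f=lambda p:R.apply(p)+[.5853,-.1102,0]
for n,p in [("handle top",(0,16.2,95)),("collar",(0,16.2,55)),("post",(-99.3,8.2,87)),("hinge",(-18,-50,61))]: print(n,f(np.array(p)/1e3),proj(w,f(np.array(p)/1e3)))
s=manip.state();print(s['tool_pos'],s['orientation'])
E
```

```text
handle top [ 0.5837 -0.0941  0.095 ] [321.6409 195.9611]
collar [ 0.5837 -0.0941  0.055 ] [321.8801 181.5434]
post [ 0.4857 -0.1121  0.087 ] [331.922  308.9478]
hinge [ 0.5725 -0.1618  0.061 ] [402.6522 204.4814]
[ 0.5822 -0.0946  0.1902] [-179.9554    0.146     5.6917]
```

View pics/w3.png

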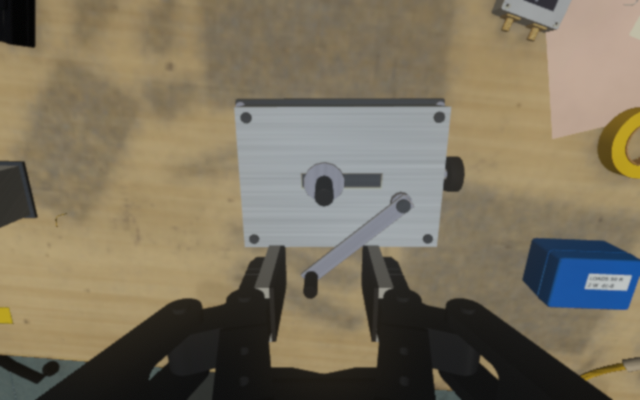

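The pin is home: its collar is centred on the slot at (324,181). The keeper post's top is near (310,290), giving a keeper angle of about 0.72 rad with a radius of 102 mm, which checks. I'll shut the fingers, go down outside the post and push it along stage +x.

tcp_steps:
  deltas:
    - [-0.0306,-0.0016,0,0,0,0]
    - [-0.0306,-0.0016,0,0,0,0]
    - [-0.0306,-0.0016,0,0,0,0]
    - [-0.0306,-0.0016,0,0,0,0]
    - [0,0,0,0,0,0]
    - [0,0,0.03,0,0,0]
    - [0,0,0.03,0,0,0]
    - [0,0,0.02,0,0,0]
    - [0,0,0,0,0,0]
    - [0,0,0,0,0,0]
    - [0,0,0,0,0,0]
  jaw: 0
  grip_n: 40

```text
clock: 12.32
tool_pos: [0.4613, -0.1, 0.1124]
orientation: [-180.0, -0.0, 5.7]
ft_force: [-0.5, 0.6, 0.0]
gripper_width: -0.001
gripper_force: 0.0
```

```bash
cat >> h.py <<'E'
S=Rot.from_euler('z',5.81,degrees=True)
def st():
    s=manip.state(); print("stage-frame tcp mm",1e3*S.inv().apply(s['tool_pos']-[.5853,-.1102,0]),"F stage",S.inv().apply(s['ft_force']))
E
python3 - <<'E'
from h import *
st(); w=manip.camera("wrist"); cv2.imwrite("pics/w4.png",w["color"][:,:,::-1])
g=w["color"].max(2); print(proj(w,S.apply([-.084,.025,.087])+[.5853,-.1102,0]))
E
```

```text
stage-frame tcp mm [-122.3103   22.6516  112.4417] F stage [-0.4508  0.6291  0.0496]
[316.5927 166.7771]
```

View pics/w4.png

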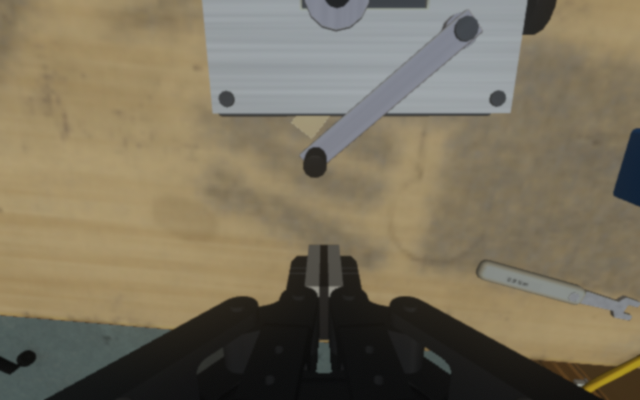

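The fingers are shut behind the post, which is at (315,163) where predicted (317,167). I'll lower and make contact.

tcp_steps:
  deltas:
    - [0,0,0.02,0,0,0]
    - [0,0,0.02,0,0,0]
    - [0,0,0.004,0,0,0]
    - [0,0,0,0,0,0]
    - [0.006,-0.001,0,0,0,0]
    - [0.006,-0.001,0,0,0,0]
    - [0.004,-0.001,0,0,0,0]
    - [0.004,0,0,0,0,0]
    - [0,0,0,0,0,0]

```text
clock: 13.12
tool_pos: [0.4817, -0.0951, 0.0684]
orientation: [180.0, -0.1, 5.7]
ft_force: [-0.4, 0.2, -1.4]
gripper_width: -0.004
gripper_force: 0.0
```

```bash
python3 -c "from h import *;st()"
```

```text
stage-frame tcp mm [-101.5432   25.5205   68.4269] F stage [-0.3882  0.2619 -1.3748]
```

tcp_steps:
  deltas:
    - [0.003,-0.0023,0,0,0,0]
    - [0.003,-0.0023,0,0,0,0]
    - [0.003,-0.0022,0,0,0,0]
    - [0.0035,-0.0022,0,0,0,0]
    - [0.0035,-0.0021,0,0,0,0]
    - [0.0035,-0.0021,0,0,0,0]
    - [0.0037,-0.0017,0,0,0,0]
    - [0.0037,-0.0017,0,0,0,0]
    - [0.0037,-0.0017,0,0,0,0]
    - [0,0,0,0,0,0]
    - [0,0,0,0,0,0]

```text
clock: 14.03
tool_pos: [0.5095, -0.0742, 0.0679]
orientation: [180.0, -0.1, 5.7]
ft_force: [0.2, 0.4, -0.4]
gripper_width: 0.001
gripper_force: 0.0
```

```bash
python3 - <<'E'
from h import *
st(); w=manip.camera("wrist"); cv2.imwrite("pics/w5.png",w["color"][:,:,::-1])
E
```

```text
stage-frame tcp mm [-71.7914  43.4783  67.8966] F stage [ 0.2852  0.3853 -0.3506]
```

View pics/w5.png

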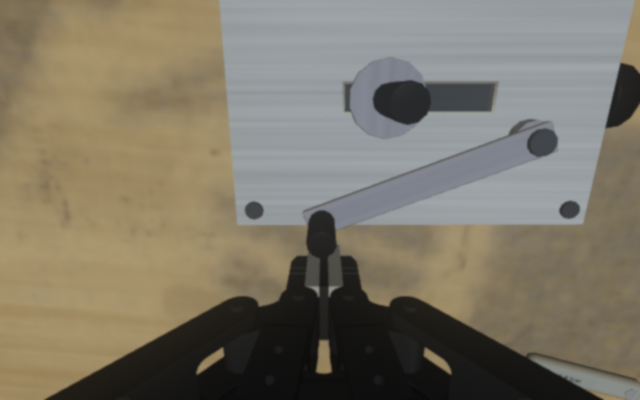

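The keeper has swung with the push. The post is centred on the finger faces at (320,235), with about 21° left. I'll continue along the arc.

tcp_steps:
  deltas:
    - [0.004,-0.0012,0,0,0,0]
    - [0.004,-0.0012,0,0,0,0]
    - [0.0038,-0.0012,0,0,0,0]
    - [0.004,-0.0008,0,0,0,0]
    - [0.004,-0.0008,0,0,0,0]
    - [0.004,-0.0007,0,0,0,0]
    - [0.004,-0.0003,0,0,0,0]
    - [0.004,-0.0002,0,0,0,0]
    - [0.002,0,0,0,0,0]
    - [0,0,0,0,0,0]

```text
clock: 14.92
tool_pos: [0.5425, -0.0644, 0.0678]
orientation: [-180.0, -0.0, 5.7]
ft_force: [0.9, -0.8, -0.1]
gripper_width: -0.003
gripper_force: 0.0
```

```bash
python3 -c "from h import *;st()"
```

```text
stage-frame tcp mm [-37.9158  49.92    67.8238] F stage [ 0.7977 -0.8675 -0.1326]
```

tcp_steps:
  deltas:
    - [0.001,0,0,0,0,0]
    - [0.001,0,0,0,0,0]
    - [0.001,0,0,0,0,0]
    - [0,0,0,0,0,0]

```text
clock: 15.25
tool_pos: [0.5449, -0.0642, 0.0678]
orientation: [180.0, -0.0, 5.7]
ft_force: [0.1, 0.3, -0.6]
gripper_width: 0.002
gripper_force: 0.1
```

```bash
python3 -c "from h import *;st()"
```

```text
stage-frame tcp mm [-35.5488  49.8934  67.7874] F stage [ 0.1672  0.2778 -0.613 ]
```

tcp_steps:
  deltas:
    - [0.001,0,0,0,0,0]
    - [0.001,0,0,0,0,0]
    - [0.001,0,0,0,0,0]
    - [0,0,0,0,0,0]
    - [0,0,0,0,0,0]

```text
clock: 15.67
tool_pos: [0.5456, -0.064, 0.0675]
orientation: [180.0, 0.3, 5.7]
ft_force: [-8.1, 0.5, 5.5]
gripper_width: -0.005
gripper_force: 4.1
```

```bash
python3 -c "from h import *;st()"
```

```text
stage-frame tcp mm [-34.8325  49.9618  67.4898] F stage [-7.9932  1.3364  5.4886]
```

The stop is felt: 8 N at x = -34.8, where -35 was expected. I'll press 1 mm more, then back off and rise.

tcp_steps:
  deltas:
    - [0.001,0,0,0,0,0]
    - [0,0,0,0,0,0]
    - [0,0,0,0,0,0]

```text
clock: 15.92
tool_pos: [0.5457, -0.064, 0.0674]
orientation: [180.0, 0.4, 5.7]
ft_force: [-11.7, 0.2, 9.0]
gripper_width: -0.002
gripper_force: 5.6
```

```bash
python3 -c "from h import *;st()"
```

```text
stage-frame tcp mm [-34.7669  49.9494  67.4143] F stage [-11.6185   1.4199   9.0331]
```

tcp_steps:
  deltas:
    - [-0.003,0,0,0,0,0]
    - [-0.005,0,0,0,0,0]
    - [-0.01,0,0,0,0,0]
    - [-0.02,0,0,0,0,0]
    - [-0.02,0,-0.02,0,0,0]
    - [-0.02,0,-0.03,0,0,0]
    - [0,0,-0.04,0,0,0]
    - [0,0,-0.04,0,0,0]
    - [0,0,0,0,0,0]
    - [0,0,0,0,0,0]
    - [0,0,0,0,0,0]

```text
clock: 16.83
tool_pos: [0.4707, -0.0718, 0.1977]
orientation: [179.9, -0.0, 5.7]
ft_force: [-0.6, -0.4, -0.2]
gripper_width: 0.001
gripper_force: 0.0
```

```bash
python3 - <<'E'
from h import *
st(); w=manip.camera("wrist"); t=manip.camera("top"); s=manip.camera("scene")
a=crop(w["color"],170,0,490,250,2); b=crop(t["color"],310,155,430,245,3); c=crop(s["color"],290,170,400,240,3)
im=np.zeros((600,800,3),np.uint8); im[:300,:384]=cv2.resize(a,(384,300)); im[:270,400:760]=b; im[310:520,:330]=c
d=crop(t["color"],130,100,490,290,1); im[310:500,360:720]=d
cv2.imwrite("pics/end.png",im[:,:,::-1])
o=[.5853,-.1102,0]
print("post px pred if shut wrist",proj(w,S.apply([-.018,.05,.087])+o),"top",proj(t,S.apply([-.018,.05,.087])+o))
E
```

```text
stage-frame tcp mm [-110.1495   49.7618  197.7332] F stage [-0.657  -0.3683 -0.1935]
post px pred if shut wrist [321.0587  62.1841] top [349.0649 201.7852]
```

View pics/end.png

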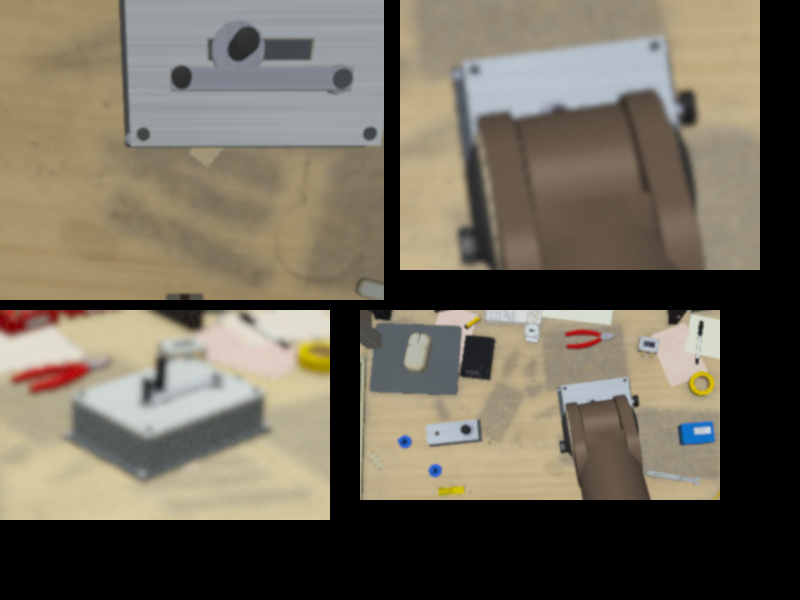

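The keeper bar lies parallel to the slot over the collar, with its post at wrist (321,64) against (321,62) predicted for shut. The spare pin, the blue pins and the things lying around are where they were, and the arm is clear. I'll hand it in.

```bash
python3 -c "
from rig import manip
print(manip.sign_off())"
```

```text
the job is handed in; nothing more can be done
None
```

The slim-handled lock pin is home in the carriage hole with its collar flat on the cover, the keeper is shut against its stop over the collar, and the job is handed in at about 17 s with the arm clear (no verdict was returned).

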